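# Take the left-hand spinner nut off a desk fan

## Robot

A 7-joint arm with a two-finger parallel gripper is mounted at the origin on the work surface. World frame = base frame: x ahead of the robot, y to its left, z up, the work surface at z = 0. Lengths are in m, angles in rad, forces in N, time in s.
With the tool pointing down it reaches from about 0.35 to 0.9 m from the base axis. Payload 8.1 kg.
Tool frame: the origin (TCP) lies on the centre line of the jaws, within the pads' length; the fingertips stand 19 mm ahead of it and the grasp point (between the pads) is the TCP; z points along the fingers, y is the direction in which the jaws open and shut (so a half turn about z gives the same grasp; the last joint's range is limited). The gripper opens to 92 mm and grips with 3 to 60 N. Pads are 19 mm wide; open, the fingers measure 130 mm over their backs; the gripper's body (75 mm by 190 mm) begins 47 mm behind the grasp point.
Start: joints at [-1.213, 0.434, 0.025, 1.573, -0.012, 1.134, -0.075], TCP at [0.278, 0.56, 0.246] pointing down, gripper open.
Joint ranges: [-2.62, 2.62], [-0.44, 2.09], [-1.27, 1.32], [0.08, 2.57], [-1.32, 4.46], [0.12, 2], [-2.74, 2.74]. Speed limits (rad/s): [2.22, 2.22, 3.01, 3.01, 3.14, 3.14, 3.14].

## Interface

Orientations are given as a rotation vector (axis times angle).
In Python, from cell import monitor, imaging, workorder, outline_of gives the robot as it stands.
- The arm moves only by the tool move_arm, never from a script. Its argument "series" is a list of rows, each a list of 6 numbers: the shift along the world's x, y, z in cm, then the turn, a rotation vector about the world's x, y, z in degrees. A call has 1 to 8 rows; each row shifts and turns the commanded pose from where the row before left it; what a row does not reach is not made up. A row lasts 1/10 s, in which the tool goes at most 50 mm and 8.59 degrees, less where a joint would pass 70% of its speed; a pose out of reach is approached as far as the arm can. A call with a gripper value outside its range is refused whole. "grip" is the opening, from 0 (shut) to 1 (fully open), set as the call begins (left out, the last holds). The fingers move at their own pace and stop on an object; "force" is the grip in N (left out, the last holds). Time passes only in rows, so rows that do not move let the fingers close. It gives the time, the measured TCP pose, the force and the opening at its end, in the units of the state.
- monitor.observe(): the state, without advancing time (a new reading comes with each control period).
- imaging.get_image(name): name is "side" or "top"; returns a dict with "color" (384x512x3 uint8, red, green, blue), "fx", "fy", "cx", "cy" (pixels), "rvec" (rotation vector, rad) and "tvec" (3), from world to camera coordinates, as OpenCV has them. Camera axes: x right, y down, z forward; pixel columns grow to the right and rows downward; lengths in m; the calibration is good to about 2 mm. A picture is of the moment at which its call begins. There is no depth.
- workorder.sign_off(): hands the job in, once; it reports no verdict.
Trained networks look in the newest picture that a camera, given by its name, has taken for a name from the list of things; names that differ only in an ending like _2 or _b are one class to them, and where a whole thing is asked for, a point or a joint stands for the part that bears it (a point fixed in the world has none). Each returns a list of dicts, best first, with "p" (0 to 1); they miss things now and then, are a little off and sometimes report something else, mostly with a low value. They report only what shows in the picture. A call takes as long as a camera call.
- outline_of(camera, thing): "mask" (384x512 bool, what is visible of it) and "rect" ([left, top, width, height] in pixels, round what is visible of it).
The state is a dict: "clock": time; "joints": joint angles; "dq": joint speeds; "joint_efforts": joint torques, N m; "position": TCP position; "ee_rot": TCP orientation; "force": force on the tool from outside, world axes, zero at the start; "ft_torque": the same for the moment, N m; "width": opening from 0.0 (shut) to 1.0 (fully open).
Only numpy, scipy, OpenCV 4.12 (cv2) and the standard library are available. Lean on these libraries where they do the work, as an engineer would, in place of code of your own. Each camera call takes 0.05 s, during which the arm holds its last target. There are 200 camera calls.

## Task

The desk fan is being cleaned: its grille is off and it faces straight up. Take off the spinner, the ribbed cap nut that holds the blade: as the arrow engraved on its top shows, it has a left-hand thread and comes undone by turning clockwise, so screw it out by feel without forcing, prising or bending its thread and without leaning on the fan. Once it comes free, set it down gently, upright with the arrow up and fully on the glass coaster, let go of it, and leave the drive enclosure, the portable drive and the pen cup where they are.

Things in the scene. Friction and masses are not known exactly. Their poses are not given: they have to be found in the camera images.
- spinner: The spinner: grey plastic cap nut, 36 mm high, 45 g, z up along its bore, origin at the centre of its underside. From 18 to 36 mm up it is a solid round ribbed grip, 40 mm in diameter (top 3.5 mm chamfered); below is an open threaded skirt, 37 mm in diameter. A clockwise arrow is engraved in its flat top. It starts on the fan's spindle, resting on the hub face, finger-tight or a little slack.
- spinner_grip (a point): The point at which the spinner is best held: on its axis, 27 mm above its underside, in the middle of the ribbed grip.
- fan: The fixed desk fan, facing up, front grille off. Origin on the table under the spindle axis, z up. Hub 150 mm high, 37 mm in diameter. Five blades, up to 140 mm high, 85 mm radius; a pencil stuck through the guard 76 mm from the axis, up to 151 mm high, blocks them from turning. Drum round them: 101 mm radius, 142 mm high. Yoke and pivots: out to 120 mm from the axis, up to 118 mm high.
- hub_face (a point): Centre of the hub face, 150 mm above the table, where the spinner sits. The spindle above it: 17 mm high, 16 mm in diameter, with a coarse left-hand thread that has some play. Turned clockwise seen from above, it climbs steeply, and its holder must rise with it; it comes free after a half to two thirds of a turn; more is harmless. Counter-clockwise it jams; pulled too soon it binds.
- coaster: A loose round glass coaster, 100 mm in diameter, 6 mm thick, 120 g, lying on the table. Origin at the centre of its underside, z up.
- enclosure: Bystander: silver aluminium drive enclosure, 115 x 190 x 53 mm (x, y, z), 1.1 kg. Origin at the centre of its underside.
- drive: Bystander: blue rubberized portable drive lying flat, 82 x 120 x 16 mm (x, y, z), 0.19 kg. Origin at the centre of its underside.
- pen_cup: Bystander: white ceramic pen cup, 80 mm in diameter, 95 mm high, pens reaching to 155 mm, 0.38 kg. Origin at the centre of its underside.

How it is judged:
By the outcome, as a careful person would: the job done as asked, in the order asked, and still so for the second after the job is handed in, with the robot touching nothing.
It also fails if it takes over 70 s, if anything falls off the work surface, if the arm or the gripper's body presses on something with over 40 N, if the wrist force passes 120 N, or if a joint passes its speed limit or range.

## Working session

There is one attempt and no reset: what is moved stays moved. The work goes in short steps, Python scripts to look and compute and a tool call to move; the robot and the scene stay as the last step left them, time stands still between calls to the robot, and variables do not carry over. Pictures are saved under pics/ and viewed, about 8 in all and at most 12, crops included, and the job is handed in when it is done.

Besides the shell and the picture viewer there is one more tool, called after ">>>" by a JSON object that holds its "op" and its "data". move_arm: Moves the arm, as the interface text tells. Its arguments: {"type":"object","properties":{"series":{"type":"array"},"grip":{"type":"number"},"force":{"type":"number"}},"required":["series"]}

```bash
mkdir -p pics; cat > h.py <<'E'
import numpy as np, cv2
from cell import monitor, imaging, workorder, outline_of
def ray(im,u,v):
    R=cv2.Rodrigues(np.array(im["rvec"],float))[0]; t=np.array(im["tvec"],float)
    d=R.T@np.array([(u-im["cx"])/im["fx"],(v-im["cy"])/im["fy"],1]); return -R.T@t, d
def at_z(im,u,v,z):
    c,d=ray(im,u,v); return c+d*(z-c[2])/d[2]
def proj(im,P):
    return cv2.projectPoints(np.array(P,float).reshape(-1,3),np.array(im["rvec"],float),np.array(im["tvec"],float),np.array([[im["fx"],0,im["cx"]],[0,im["fy"],im["cy"]],[0,0,1.]]),None)[0].reshape(-1,2)
def save(im,n): cv2.imwrite("pics/"+n,cv2.cvtColor(im["color"],cv2.COLOR_RGB2BGR))
E
python3 - <<'E'
from h import *
print(monitor.observe())
for c in("top","side"):
    im=imaging.get_image(c); save(im,c+"0.png")
    print(c,ray(im,im["cx"],im["cy"]),im["fx"])
    for th,z in(("spinner",.186),("fan",.142),("coaster",.006),("enclosure",.053),("drive",.016),("pen_cup",.095)):
        for o in outline_of(c,th)[:2]:
            m=cv2.moments(o["mask"].astype(np.uint8),True)
            u,v=m["m10"]/m["m00"],m["m01"]/m["m00"]
            print(th,round(o["p"],2),o["rect"],round(u),round(v),at_z(im,u,v,z).round(3))
E
```

```text
{'clock': 0.0, 'joints': array([-1.21258069,  0.43520648,  0.02497995,  1.57411283, -0.01164485,
        1.13399952, -0.07510655]), 'dq': array([ 1.12695400e-04, -1.55908533e-03,  1.78018906e-03, -6.65483196e-04,
        9.04697055e-05,  5.32755331e-04, -3.18649014e-03]), 'joint_efforts': array([ 6.19374623e-04, -6.67830563e+01,  9.85500924e-01, -3.14464974e+01,
       -6.04389142e-02,  4.27285081e-02,  2.06032705e-04]), 'position': array([0.27774594, 0.55934529, 0.24494918]), 'ee_rot': array([-7.17556646e-01, -3.05828263e+00,  2.45000613e-03]), 'force': array([ 0.0265837 , -0.43301558, -0.12679354]), 'ft_torque': array([-0.03458768, -0.05305519,  0.01329981]), 'width': 1.0003359816249855}
top (array([ 0.51966286, -0.01344257,  1.17629326]), array([ 0.06973287,  0.00365758, -0.997559  ])) 382.43694916838115
spinner 0.63 [189.6, 192.1, 13.7, 18.1] 198 200 [0.57  0.137 0.186]
spinner 0.48 [74.9, 192.8, 71.2, 54.3] 109 219 [0.526 0.366 0.186]
fan 0.73 [160.9, 165.0, 84.1, 67.4] 201 200 [0.571 0.134 0.142]
coaster 0.63 [301.8, 193.9, 31.9, 27.7] 319 207 [ 0.545 -0.206  0.006]
enclosure 0
[... 232 characters left out ...]
29.7] 319 207 [ 0.543 -0.192  0.095]
side (array([-0.03347408, -0.63845978,  0.84041606]), array([ 0.55735194,  0.55278807, -0.61950316])) 365.74465754174093
spinner 0.56 [210.3, 153.7, 8.1, 12.8] 213 162 [0.553 0.118 0.186]
fan 0.86 [183.6, 152.4, 59.9, 67.2] 214 184 [0.519 0.073 0.142]
fan 0.44 [208.6, 156.7, 9.4, 13.3] 213 162 [0.593 0.167 0.142]
coaster 0.72 [267.4, 247.0, 36.2, 30.2] 283 261 [ 0.541 -0.21   0.006]
coaster 0.65 [183.5, 150.7, 60.5, 68.8] 214 183 [0.63  0.216 0.006]
enclosure 0.69 [128.7, 148.6, 56.3, 37.5] 158 166 [0.508 0.389 0.053]
drive 0.71 [247.9, 193.5, 37.7, 25.8] 265 206 [ 0.668 -0.012  0.016]
pen_cup 0.81 [338.8, 256.4, 40.3, 59.3] 358 290 [ 0.545 -0.442  0.095]
```

```bash
python3 - <<'E'
import cv2,numpy as np
a=cv2.imread("pics/top0.png")[150:250,60:440]; 
b=cv2.imread("pics/top0.png")[155:245,150:255]
s=cv2.imread("pics/side0.png")[130:330,110:400]
a=cv2.resize(a,(780,205));b=cv2.resize(b,(420,360),interpolation=cv2.INTER_CUBIC);s=cv2.resize(s,(360,248))
o=np.zeros((575,790,3),np.uint8);o[:205,:780]=a;o[210:570,:420]=b;o[210:458,425:785]=s
cv2.imwrite("pics/c1.png",o)
E
```

```text
(no output)
```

View pics/c1.png

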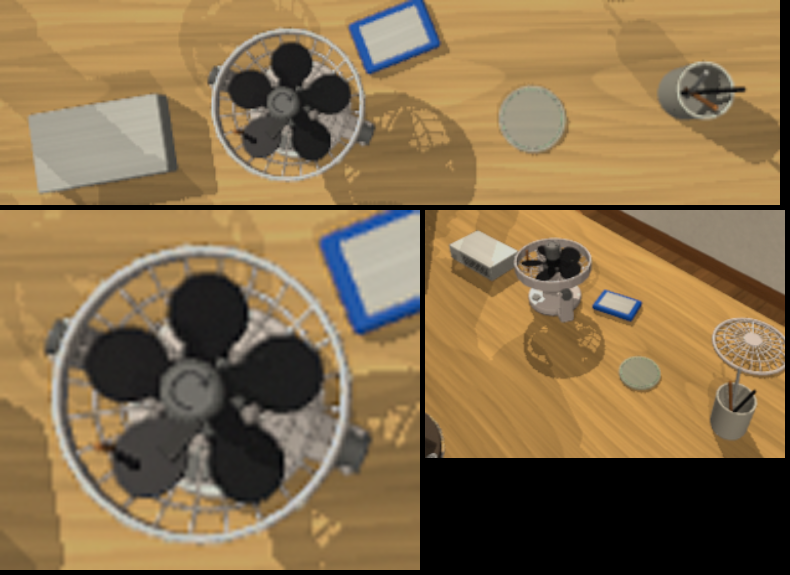

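>>> {"op": "move_arm", "data": {"series": [[2.5, -3.5, 0.2, 0, 0, 6], [2.5, -3.5, 0.2, 0, 0, 6], [2.5, -3.5, 0.2, 0, 0, 6], [2.5, -3.5, 0.2, 0, 0, 6], [2.5, -3.5, 0.2, 0, 0, 6], [2.5, -3.5, 0, 0, 0, 6], [2.5, -3.5, 0, 0, 0, 6], [2.5, -3.5, 0, 0, 0, 6]], "grip": 1, "force": 20}}

```text
clock: 1.5
position: [0.4788, 0.2783, 0.256]
ee_rot: [-0.595, 3.084, 0.0]
force: [0.7, 0.7, -0.0]
width: 1.003
```

```bash
cat > st.py <<'E'
from h import *
from scipy.spatial.transform import Rotation as Ro
s=monitor.observe(); R=Ro.from_rotvec(s["ee_rot"]).as_matrix()
np.set_printoptions(precision=4,suppress=True)
print(s["clock"],s["position"],"jawyaw",np.degrees(np.arctan2(R[1,1],R[0,1])).round(1),"toolz",R[:,2],"F",s["force"],"M",s["ft_torque"],"w",s["width"],"\nj",s["joints"])
E
python3 st.py; python3 - <<'E'
from h import *
# triangulate spinner: top view top-face centroid vs side
im=imaging.get_image("side")
for o in outline_of("side","spinner")[:1]:
    m=cv2.moments(o["mask"].astype(np.uint8),True);u,v=m["m10"]/m["m00"],m["m01"]/m["m00"]
    print(o["p"],o["rect"],u,v)
    for P in([.570,.137,.168],[.571,.134,.168],[.567,.135,.168]):print(proj(im,P))
E
```

```text
1.5 [0.4788 0.2783 0.256 ] jawyaw 111.8 toolz [ 0.0005  0.0004 -1.    ] F [ 0.7152  0.7075 -0.0248] M [0.0958 0.014  0.0128] w 1.0033914421159096 
j [-0.5949  0.3125 -0.0368  1.7322  0.0127  1.0966  1.3165]
0.72 [207.9, 154.2, 12.0, 12.9] 212.5 162.08536585365854
[[212.95531485 162.15254988]]
[[213.78971185 162.42394757]]
[[212.63097564 162.76825473]]
```

>>> {"op": "move_arm", "data": {"series": [[1.5, -2.35, 0, 0, 0, 8], [1.5, -2.35, 0, 0, 0, 8], [1.5, -2.35, 0, 0, 0, 8], [1.5, -2.35, 0, 0, 0, 8], [1.5, -2.35, 0, 0, 0, 8], [1.6, -2.35, 0, 0, 0, 8], [0, 0, 0, 0, 0, 0], [0, 0, 0, 0, 0, 0]]}}

```text
clock: 2.4
position: [0.569, 0.1387, 0.2556]
ee_rot: [1.788, -2.583, -0.001]
force: [-1.3, 0.0, 0.5]
width: 0.999
```

```bash
python3 st.py
```

```text
2.4 [0.569  0.1387 0.2556] jawyaw 159.4 toolz [-0.0004  0.0003 -1.    ] F [-1.2838  0.0314  0.4845] M [0.1305 0.1054 0.0264] w 0.9994080064845305 
j [-0.236   0.37   -0.129   1.6493  0.0511  1.1258  2.4037]
```

>>> {"op": "move_arm", "data": {"series": [[0.1, -0.2, -1.5, 0, 0, 0], [0, 0, -1.5, 0, 0, 0], [0, 0, -1.5, 0, 0, 0], [0, 0, -1.5, 0, 0, 0], [0, 0, -1.2, 0, 0, 0], [0, 0, -0.6, 0, 0, 0], [0, 0, 0, 0, 0, 0], [0, 0, 0, 0, 0, 0]]}}

```text
clock: 3.2
position: [0.5701, 0.1372, 0.1782]
ee_rot: [-1.792, 2.579, 0.0]
force: [0.2, -0.2, -0.5]
width: 1.0
```

```bash
python3 st.py; python3 - <<'E'
from h import *
im=imaging.get_image("side"); c=im["color"][110:220,150:290]
jm=imaging.get_image("top"); d=jm["color"][150:260,130:270]
o=np.vstack([cv2.resize(x,(560,290) if 0 else (380,298),interpolation=cv2.INTER_CUBIC) for x in(c,d)]) if 0 else np.hstack([cv2.resize(x,(400,314),interpolation=cv2.INTER_CUBIC) for x in(c,d)])
cv2.imwrite("pics/c2.png",o[:,:,::-1])
E
```

```text
3.2 [0.5701 0.1372 0.1782] jawyaw 159.6 toolz [ 0.0004  0.0003 -1.    ] F [ 0.2038 -0.1863 -0.5495] M [ 0.1007  0.1109 -0.046 ] w 0.9996560830900306 
j [-0.2354  0.4416 -0.1276  1.7453  0.0664  0.9583  2.3963]
```

View pics/c2.png

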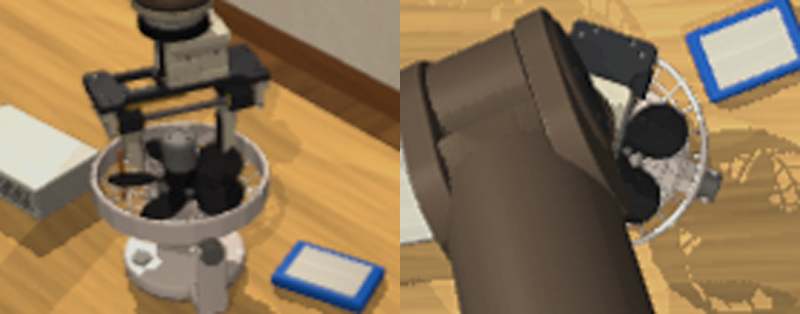

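>>> {"op": "move_arm", "data": {"series": [[0, 0, 0, 0, 0, 0], [0, 0, 0, 0, 0, 0], [0, 0, 0, 0, 0, 0], [0, 0, 0, 0, 0, 0], [0, 0, 0, 0, 0, 0], [0, 0, 0, 0, 0, 0], [0, 0, 0, 0, 0, 0], [0, 0, 0, 0, 0, 0]], "grip": 0.3, "force": 5}}

```text
clock: 4.1
position: [0.5699, 0.1368, 0.1777]
ee_rot: [1.793, -2.58, -0.0]
force: [-0.6, -0.0, 0.2]
width: 0.433
```

```bash
python3 st.py
```

```text
4.1 [0.5699 0.1368 0.1777] jawyaw 159.6 toolz [-0.0001 -0.     -1.    ] F [-0.5837 -0.0223  0.1837] M [0.1139 0.1143 0.0108] w 0.43255000368357055 
j [-0.235   0.442  -0.1275  1.746   0.0665  0.9578  2.3967]
```

>>> {"op": "move_arm", "data": {"series": [[0, 0, 0, 0, 0, 0], [0, 0, 0, 0, 0, 0], [0, 0, 0, 0, 0, -4], [0, 0, 0, 0, 0, -4], [0, 0, 0, 0, 0, 0]], "force": 20}}

```text
clock: 4.6
position: [0.5699, 0.1369, 0.1777]
ee_rot: [1.607, -2.699, 0.0]
force: [0.7, 0.3, 0.6]
width: 0.434
```

```bash
python3 st.py
```

```text
4.6 [0.5699 0.1369 0.1777] jawyaw 151.5 toolz [-0. -0. -1.] F [0.6595 0.257  0.625 ] M [0.1292 0.1149 0.074 ] w 0.43356040174864247 
j [-0.2594  0.4399 -0.0938  1.7482  0.0489  0.9557  2.2723]
```

>>> {"op": "move_arm", "data": {"series": [[0, 0, 0, 0, 0, -4], [0, 0, 0, 0, 0, -4], [0, 0, 0, 0, 0, 0]]}}

```text
clock: 4.9
position: [0.5696, 0.1369, 0.1778]
ee_rot: [1.417, -2.803, -0.0]
force: [-1.5, -0.1, 2.4]
width: 0.427
```

```bash
python3 st.py
```

```text
4.9 [0.5696 0.1369 0.1778] jawyaw 143.7 toolz [-0.0006 -0.0001 -1.    ] F [-1.5044 -0.1171  2.3783] M [0.1025 0.5212 0.0219] w 0.42706480898951865 
j [-0.2831  0.4381 -0.061   1.7505  0.0316  0.9545  2.1505]
```

>>> {"op": "move_arm", "data": {"series": [[0, 0, 0.03, 0, 0, -4], [0, 0, 0.02, 0, 0, -4], [0, 0, 0.02, 0, 0, -4], [0, 0, 0.02, 0, 0, -4], [0, 0, 0, 0, 0, 0]]}}

```text
clock: 5.4
position: [0.5694, 0.137, 0.1785]
ee_rot: [1.015, -2.972, -0.0]
force: [-3.2, 1.7, 1.2]
width: 0.427
```

```bash
python3 st.py
```

```text
5.4 [0.5694 0.137  0.1785] jawyaw 127.7 toolz [-0.001  -0.0001 -1.    ] F [-3.2032  1.6742  1.1689] M [ 0.1904  0.6396 -0.0422] w 0.42686323071298155 
j [-0.3311  0.435   0.0054  1.7541 -0.0031  0.9535  1.9048]
```

>>> {"op": "move_arm", "data": {"series": [[-0.04, 0.02, 0.02, 0, 0, -4], [0, 0, 0.02, 0, 0, -4], [0, 0, 0.02, 0, 0, -4], [0, 0, 0.02, 0, 0, -4], [0, 0, 0, 0, 0, 0]]}}

```text
clock: 5.9
position: [0.5692, 0.1373, 0.1793]
ee_rot: [0.593, -3.085, -0.0]
force: [-2.4, 1.3, 0.3]
width: 0.43
```

```bash
python3 st.py
```

```text
5.9 [0.5692 0.1373 0.1793] jawyaw 111.8 toolz [-0.0006  0.     -1.    ] F [-2.3609  1.2553  0.2551] M [0.3173 0.5644 0.0263] w 0.42984093909114046 
j [-0.3798  0.4327  0.0722  1.7583 -0.0374  0.9525  1.6582]
```

>>> {"op": "move_arm", "data": {"series": [[-0.03, 0.02, 0.02, 0, 0, -4], [0, 0, 0.02, 0, 0, -4], [0, 0, 0.02, 0, 0, -4], [0, 0, 0.02, 0, 0, -4], [0, 0, 0.02, 0, 0, -4], [0, 0, 0.02, 0, 0, -4], [0, 0, 0, 0, 0, 0]]}}

```text
clock: 6.6
position: [0.5689, 0.1377, 0.1804]
ee_rot: [-0.06, -3.14, -0.0]
force: [-1.6, 2.7, -1.6]
width: 0.43
```

```bash
python3 st.py
```

```text
6.6 [0.5689 0.1377 0.1804] jawyaw 87.8 toolz [-0.0006  0.0002 -1.    ] F [-1.5549  2.6731 -1.6419] M [0.5137 0.559  0.0249] w 0.43022351509068285 
j [-0.4532  0.4323  0.1733  1.764  -0.0892  0.9534  1.2887]
```

>>> {"op": "move_arm", "data": {"series": [[-0.02, 0.04, 0.0, 0, 0, -4], [0, 0, 0.01, 0, 0, -4], [0, 0, 0.02, 0, 0, -4], [0, 0, 0.01, 0, 0, -4], [0, 0, 0.02, 0, 0, -4], [0, 0, 0.02, 0, 0, -4], [0, 0, 0, 0, 0, 0]]}}

```text
clock: 7.3
position: [0.569, 0.1381, 0.1814]
ee_rot: [-0.711, -3.06, -0.0]
force: [-2.2, 2.7, -0.6]
width: 0.428
```

```bash
python3 st.py
```

```text
7.3 [0.569  0.1381 0.1814] jawyaw 63.8 toolz [-0.0001  0.0003 -1.    ] F [-2.1997  2.6889 -0.631 ] M [0.6068 0.4547 0.0168] w 0.4281367697059565 
j [-0.5273  0.4357  0.2763  1.7694 -0.1418  0.9558  0.9204]
```

>>> {"op": "move_arm", "data": {"series": [[-0.04, 0.04, 0.02, 0, 0, -4], [0, 0, 0.02, 0, 0, -4], [0, 0, 0.01, 0, 0, -4], [0, 0, 0.02, 0, 0, -4], [0, 0, 0.02, 0, 0, -4], [0, 0, 0.02, 0, 0, -4], [0, 0, 0, 0, 0, 0]]}}

```text
clock: 8.0
position: [0.5688, 0.1385, 0.1825]
ee_rot: [1.332, 2.845, 0.001]
force: [-0.9, 3.0, -1.1]
width: 0.427
```

```bash
python3 st.py
```

```text
8.0 [0.5688 0.1385 0.1825] jawyaw 39.8 toolz [ 0.0004  0.0003 -1.    ] F [-0.946   3.0239 -1.0551] M [0.6909 0.1739 0.0087] w 0.42726066971054394 
j [-0.6021  0.4423  0.3815  1.7751 -0.1959  0.961   0.5539]
```

>>> {"op": "move_arm", "data": {"series": [[-0.01, 0.08, 0.01, 0, 0, -4], [0, 0, 0.01, 0, 0, -4], [0, 0, 0.02, 0, 0, -4], [0, 0, 0.02, 0, 0, -4], [0, 0, 0.02, 0, 0, -4], [0, 0, 0.02, 0, 0, -4], [0, 0, 0, 0, 0, 0]]}}

```text
clock: 8.7
position: [0.5689, 0.1389, 0.1836]
ee_rot: [1.894, 2.505, 0.001]
force: [0.2, 2.3, -1.1]
width: 0.431
```

```bash
python3 st.py
```

```text
8.7 [0.5689 0.1389 0.1836] jawyaw 15.8 toolz [ 0.0008 -0.0001 -1.    ] F [ 0.2497  2.2886 -1.0722] M [ 0.4399  0.0085 -0.0103] w 0.4310459771512425 
j [-0.6774  0.4539  0.4897  1.7797 -0.2525  0.9696  0.1902]
```

>>> {"op": "move_arm", "data": {"series": [[0.01, 0.05, 0.01, 0, 0, -4], [0, 0, 0.01, 0, 0, -4], [0, 0, 0.02, 0, 0, -4], [0, 0, 0.02, 0, 0, -4], [0, 0, 0.02, 0, 0, -4], [0, 0, 0.02, 0, 0, -4], [0, 0, 0, 0, 0, 0]]}}

```text
clock: 9.4
position: [0.5691, 0.1392, 0.1847]
ee_rot: [2.374, 2.057, 0.001]
force: [0.8, 1.2, -0.5]
width: 0.427
```

```bash
python3 st.py
```

```text
9.4 [0.5691 0.1392 0.1847] jawyaw -8.2 toolz [ 0.001  -0.0003 -1.    ] F [ 0.7967  1.1565 -0.5108] M [ 0.3565 -0.1981  0.0154] w 0.4272374155629334 
j [-0.7517  0.4711  0.6008  1.7839 -0.3131  0.9821 -0.1689]
```

>>> {"op": "move_arm", "data": {"series": [[0.02, 0.02, 0.02, 0, 0, -4], [0, 0, 0.02, 0, 0, -4], [0, 0, 0.02, 0, 0, -4], [0, 0, 0.02, 0, 0, -4], [0, 0, 0.02, 0, 0, -4], [0, 0, 0.02, 0, 0, -4], [0, 0, 0.02, 0, 0, -4], [0, 0, 0, 0, 0, 0]]}}

```text
clock: 10.2
position: [0.5695, 0.1394, 0.1862]
ee_rot: [2.801, 1.421, 0.002]
force: [2.0, 1.6, -1.2]
width: 0.426
```

```bash
python3 st.py
```

```text
10.2 [0.5695 0.1394 0.1862] jawyaw -36.2 toolz [ 0.0013 -0.0004 -1.    ] F [ 1.9537  1.6126 -1.1667] M [ 0.3185 -0.3607  0.0432] w 0.42644744771356136 
j [-0.8362  0.4993  0.7343  1.7881 -0.3896  1.0034 -0.5809]
```

>>> {"op": "move_arm", "data": {"series": [[0.04, 0.02, 0.01, 0, 0, -4], [0, 0, 0.02, 0, 0, -4], [0, 0, 0.02, 0, 0, -4], [0, 0, 0.02, 0, 0, -4], [0, 0, 0.02, 0, 0, -4], [0, 0, 0.02, 0, 0, -4], [0, 0, 0.02, 0, 0, -4], [0, 0, 0, 0, 0, 0]]}}

```text
clock: 11.0
position: [0.5698, 0.1393, 0.1874]
ee_rot: [3.061, 0.701, 0.001]
force: [2.2, 0.9, -0.2]
width: 0.43
```

```bash
python3 st.py
```

```text
11.0 [0.5698 0.1393 0.1874] jawyaw -64.2 toolz [ 0.0009 -0.0007 -1.    ] F [ 2.1907  0.9496 -0.1872] M [ 0.0922 -0.4406  0.0331] w 0.4304625128221268 
j [-0.9156  0.5391  0.8708  1.7915 -0.4736  1.0339 -0.9853]
```

>>> {"op": "move_arm", "data": {"series": [[0.05, 0.0, 0.02, 0, 0, -4], [0, 0, 0.02, 0, 0, -4], [0, 0, 0.02, 0, 0, -4], [0, 0, 0.02, 0, 0, -4], [0, 0, 0.02, 0, 0, -4], [0, 0, 0.02, 0, 0, -4], [0, 0, 0.02, 0, 0, -4], [0, 0, 0, 0, 0, 0]]}}

```text
clock: 11.8
position: [0.5699, 0.1391, 0.1886]
ee_rot: [3.14, -0.061, 0.0]
force: [1.7, -0.1, -0.2]
width: 0.427
```

```bash
python3 st.py
```

```text
11.8 [0.5699 0.1391 0.1886] jawyaw -92.2 toolz [ 0.0002 -0.001  -1.    ] F [ 1.699  -0.1188 -0.2417] M [-0.1451 -0.2158 -0.0146] w 0.42656371780677754 
j [-0.9859  0.5918  1.0081  1.7939 -0.5645  1.0768 -1.3827]
```

Turned 252°, past two thirds of a turn. I'll try a small gentle pull.

>>> {"op": "move_arm", "data": {"series": [[0.02, 0, 0.05, 0, 0, 0], [0, 0, 0.05, 0, 0, 0], [0, 0, 0, 0, 0, 0]]}}

```text
clock: 12.1
position: [0.5699, 0.1393, 0.1897]
ee_rot: [3.141, -0.063, -0.0]
force: [1.9, -1.9, -0.9]
width: 0.431
```

```bash
python3 st.py
```

```text
12.1 [0.5699 0.1393 0.1897] jawyaw -92.3 toolz [-0.0001 -0.0002 -1.    ] F [ 1.8589 -1.8941 -0.8644] M [-0.3338 -0.2897  0.0097] w 0.4314822322467225 
j [-0.9862  0.5906  1.0087  1.7927 -0.5637  1.079  -1.3853]
```

>>> {"op": "move_arm", "data": {"series": [[0, -0.02, 0.08, 0, 0, 0], [0, 0, 0.08, 0, 0, 0], [0, 0, 0.08, 0, 0, 0], [0, 0, 0, 0, 0, 0]]}}

```text
clock: 12.5
position: [0.5699, 0.1397, 0.1922]
ee_rot: [-3.141, 0.065, -0.0]
force: [2.2, -0.4, -0.5]
width: 0.432
```

```bash
python3 st.py
```

```text
12.5 [0.5699 0.1397 0.1922] jawyaw -92.4 toolz [ 0.      0.0002 -1.    ] F [ 2.1677 -0.4385 -0.4673] M [-0.0311 -0.1261 -0.0238] w 0.4323432409256118 
j [-0.9884  0.5882  1.0115  1.7898 -0.5615  1.0837 -1.3888]
```

Free: only its weight shows. Lift clear.

>>> {"op": "move_arm", "data": {"series": [[0, 0, 0.2, 0, 0, 0], [0, 0, 0.3, 0, 0, 0], [0, 0, 0.5, 0, 0, 0], [0, 0, 1, 0, 0, 0], [0, 0, 1, 0, 0, 0], [0, 0, 2, 0, 0, 0], [0, 0, 2, 0, 0, 0], [0, 0, 0, 0, 0, 0]]}}

```text
clock: 13.3
position: [0.5714, 0.1392, 0.2652]
ee_rot: [-3.14, 0.066, -0.007]
force: [0.7, -0.4, -0.9]
width: 0.429
```

```bash
python3 st.py; python3 - <<'E'
from h import *
im=imaging.get_image("side"); save(im,"side3.png"); c=im["color"][80:230,140:300]
cv2.imwrite("pics/c3.png",cv2.resize(c,(640,600),interpolation=cv2.INTER_CUBIC)[:,:,::-1])
jm=imaging.get_image("top")
for n,i in(("side",im),("top",jm)):
    for o in outline_of(n,"coaster")[:2]:
        m=o["mask"].astype(np.uint8); cs=max(cv2.findContours(m,0,1)[0],key=cv2.contourArea); e=cv2.fitEllipse(cs)
        P=np.array([at_z(i,*q,.006)[:2] for q in cs[:,0,:].astype(float)],np.float32)
        print(n,o["p"],e,at_z(i,*e[0],.006),cv2.minEnclosingCircle(P))
E
```

```text
13.3 [0.5714 0.1392 0.2652] jawyaw -92.4 toolz [ 0.0043  0.0012 -1.    ] F [ 0.7162 -0.3547 -0.8674] M [ 0.028   0.191  -0.0666] w 0.4287486885185418 
j [-1.0318  0.5194  1.0767  1.6975 -0.4859  1.2164 -1.4503]
side 0.79 ((283.0196838378906, 260.8450622558594), (24.68741226196289, 33.44645309448242), 99.7825927734375) [ 0.54124371 -0.20909505  0.006     ] ((0.5419858694076538, -0.20715327560901642), 0.05064919590950012)
top 0.77 ((318.6040344238281, 207.42718505859375), (31.5380916595459, 31.844013214111328), 68.33026123046875) [ 0.54463746 -0.2058673   0.006     ] ((0.5445955991744995, -0.20552657544612885), 0.05048881471157074)
```

View pics/c3.png

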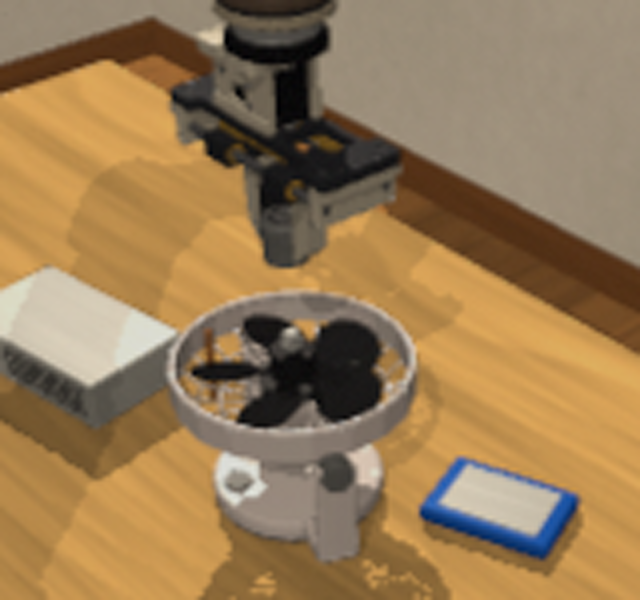

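>>> {"op": "move_arm", "data": {"series": [[-0.1, -1, 0, 0, 0, 4], [-0.2, -2, 0, 0, 0, 6], [-0.3, -3, 0, 0, 0, 6], [-0.3, -3, 0, 0, 0, 6], [-0.3, -3, 0, 0, 0, 6], [-0.3, -3, 0, 0, 0, 6], [-0.3, -3, 0, 0, 0, 6], [-0.2, -3, 0, 0, 0, 6]]}}

```text
clock: 14.3
position: [0.5491, -0.0715, 0.2613]
ee_rot: [-2.914, -1.173, 0.002]
force: [-0.2, -0.8, 0.1]
width: 0.438
```

>>> {"op": "move_arm", "data": {"series": [[-0.2, -3, -1, 0, 0, 6], [-0.2, -3, -2, 0, 0, 6], [-0.2, -3, -2, 0, 0, 6], [-0.2, -2, -2, 0, 0, 6], [0, -1.6, -2, 0, 0, 6], [0, -1, -2, 0, 0, 6], [0, 0, -1, 0, 0, 0], [0, 0, 0, 0, 0, 0]]}}

```text
clock: 15.1
position: [0.5408, -0.2058, 0.1403]
ee_rot: [-2.415, -2.005, 0.003]
force: [0.2, 0.9, -0.0]
width: 0.43
```

```bash
python3 st.py
```

```text
15.1 [ 0.5408 -0.2058  0.1403] jawyaw -10.6 toolz [-0.0033  0.0012 -1.    ] F [ 0.2194  0.8707 -0.0075] M [-0.0692  0.0831  0.0555] w 0.4296060595191438 
j [-0.1553  0.5228  0.6144  1.8449 -0.3772  0.8962  0.4518]
```

>>> {"op": "move_arm", "data": {"series": [[0.2, -0.1, -1.5, 0, 0, 0], [0, 0, -2, 0, 0, 0], [0, 0, -2, 0, 0, 0], [0, 0, -2, 0, 0, 0], [0, 0, -1, 0, 0, 0], [0, 0, -0.8, 0, 0, 0], [0, 0, 0, 0, 0, 0], [0, 0, 0, 0, 0, 0]]}}

```text
clock: 15.9
position: [0.5444, -0.2076, 0.0496]
ee_rot: [2.413, 2.01, 0.001]
force: [-0.5, 0.6, -0.2]
width: 0.426
```

```bash
python3 st.py; python3 - <<'E'
from h import *
im=imaging.get_image("side"); save(im,"side4.png"); c=im["color"][190:310,215:375]
cv2.imwrite("pics/c4.png",cv2.resize(c,(800,600),interpolation=cv2.INTER_CUBIC)[:,:,::-1])
E
```

```text
15.9 [ 0.5444 -0.2076  0.0496] jawyaw -10.4 toolz [ 0.0008 -0.0003 -1.    ] F [-0.5176  0.6118 -0.1634] M [-0.1527  0.0802  0.0076] w 0.4256711153371162 
j [-0.0874  0.6453  0.5265  1.9027 -0.4767  0.719   0.5359]
```

View pics/c4.png

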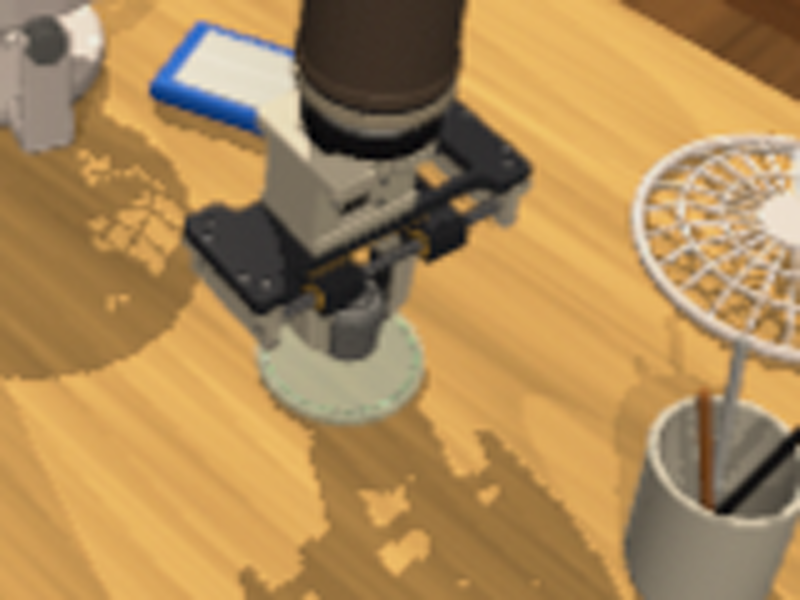

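>>> {"op": "move_arm", "data": {"series": [[0, 0, -0.5, 0, 0, 0], [0, 0, -0.4, 0, 0, 0], [0, 0, -0.2, 0, 0, 0], [0, 0, -0.1, 0, 0, 0], [0, 0, 0, 0, 0, 0]]}}

```text
clock: 16.45
position: [0.5439, -0.2075, 0.0369]
ee_rot: [-2.414, -2.011, 0.0]
force: [-1.0, -0.1, -0.3]
width: 0.427
```

>>> {"op": "move_arm", "data": {"series": [[0, 0, -0.1, 0, 0, 0], [0, 0, 0, 0, 0, 0]]}}

```text
clock: 16.65
position: [0.544, -0.2075, 0.036]
ee_rot: [2.414, 2.011, 0.0]
force: [1.0, 0.4, -0.9]
width: 0.429
```

>>> {"op": "move_arm", "data": {"series": [[0, 0, -0.05, 0, 0, 0], [0, 0, 0, 0, 0, 0]]}}

```text
clock: 16.85
position: [0.544, -0.2075, 0.0355]
ee_rot: [2.414, 2.011, 0.0]
force: [0.0, -0.3, -1.8]
width: 0.433
```

>>> {"op": "move_arm", "data": {"series": [[0, 0, -0.05, 0, 0, 0], [0, 0, 0, 0, 0, 0]]}}

```text
clock: 17.05
position: [0.5439, -0.2074, 0.035]
ee_rot: [-2.414, -2.011, 0.0]
force: [0.6, -0.5, -0.6]
width: 0.43
```

>>> {"op": "move_arm", "data": {"series": [[0, 0, -0.05, 0, 0, 0], [0, 0, 0, 0, 0, 0]]}}

```text
clock: 17.25
position: [0.5439, -0.2074, 0.0345]
ee_rot: [-2.414, -2.011, 0.0]
force: [-0.5, -0.3, -1.0]
width: 0.431
```

>>> {"op": "move_arm", "data": {"series": [[0, 0, -0.05, 0, 0, 0], [0, 0, 0, 0, 0, 0]]}}

```text
clock: 17.45
position: [0.5439, -0.2075, 0.034]
ee_rot: [-2.414, -2.011, -0.0]
force: [-0.0, -0.7, -0.8]
width: 0.43
```

>>> {"op": "move_arm", "data": {"series": [[0, 0, -0.05, 0, 0, 0], [0, 0, 0, 0, 0, 0]]}}

```text
clock: 17.65
position: [0.544, -0.2075, 0.0337]
ee_rot: [2.414, 2.011, 0.0]
force: [-1.9, 1.2, 2.3]
width: 0.431
```

>>> {"op": "move_arm", "data": {"series": [[0, 0, -0.04, 0, 0, 0], [0, 0, 0, 0, 0, 0]]}}

```text
clock: 17.85
position: [0.544, -0.2075, 0.0337]
ee_rot: [2.414, 2.011, 0.001]
force: [-3.0, 0.5, 8.1]
width: 0.424
```

>>> {"op": "move_arm", "data": {"series": [[0, 0, 0.04, 0, 0, 0], [0, 0, 0, 0, 0, 0]], "force": 5}}

```text
clock: 18.05
position: [0.544, -0.2075, 0.0336]
ee_rot: [2.414, 2.011, 0.0]
force: [-1.9, -0.5, 4.0]
width: 0.435
```

>>> {"op": "move_arm", "data": {"series": [[0, 0, 0, 0, 0, 0], [0, 0, 0, 0, 0, 0], [0, 0, 0, 0, 0, 0], [0, 0, 0, 0, 0, 0], [0, 0, 0, 0, 0, 0], [0, 0, 0, 0, 0, 0]], "grip": 0.75}}

```text
clock: 18.65
position: [0.544, -0.2075, 0.0335]
ee_rot: [2.414, 2.011, 0.0]
force: [0.3, -0.3, -0.6]
width: 0.747
```

```bash
python3 st.py
```

```text
18.65 [ 0.544  -0.2075  0.0335] jawyaw -10.4 toolz [ 0.  0. -1.] F [ 0.2802 -0.2624 -0.62  ] M [-0.0794  0.1172 -0.0059] w 0.7467009812743415 
j [-0.0745  0.6677  0.5083  1.9106 -0.4937  0.6893  0.5498]
```

>>> {"op": "move_arm", "data": {"series": [[0, 0, 0.5, 0, 0, 0], [0, 0, 1.5, 0, 0, 0], [0, 0, 2, 0, 0, 0], [0, 0, 3, 0, 0, 0], [0, 0, 3, 0, 0, 0], [0, 0, 3, 0, 0, 0], [0, 0, 3, 0, 0, 0], [0, 0, 1, 0, 0, 0]]}}

```text
clock: 19.45
position: [0.5451, -0.2085, 0.2078]
ee_rot: [2.411, 2.007, 0.005]
force: [0.4, -0.5, 0.5]
width: 0.751
```

>>> {"op": "move_arm", "data": {"series": [[-1, 2, 1, 0, 0, 0], [-2, 3, 1, 0, 0, 0], [-2, 3, 1, 0, 0, 0], [-2, 3, 1, 0, 0, 0], [-2, 3, 0, 0, 0, 0], [-2, 3, 0, 0, 0, 0], [-1, 2, 0, 0, 0, 0], [0, 0, 0, 0, 0, 0]]}}

```text
clock: 20.25
position: [0.4223, -0.0149, 0.2436]
ee_rot: [-2.408, -2.015, -0.001]
force: [0.4, -0.3, -0.1]
width: 0.746
```

```bash
python3 st.py; python3 - <<'E'
from h import *
A=[]
for c,(a,b,l,r) in(("side",(200,300,220,340)),("top",(150,250,270,390))):
    im=imaging.get_image(c); save(im,c+"5.png"); A.append(cv2.resize(im["color"][a:b,l:r],(400,333),interpolation=cv2.INTER_CUBIC))
    old=cv2.cvtColor(cv2.imread(f"pics/{c}0.png"),cv2.COLOR_BGR2RGB)
    for th in("spinner","coaster","enclosure","drive","pen_cup"):
        for o in outline_of(c,th)[:1]: 
            ys,xs=np.nonzero(o["mask"]); print(c,th,round(o["p"],2),o["rect"],at_z(im,xs.mean(),ys.mean(),.042 if th=="spinner" else .006).round(3))
cv2.imwrite("pics/c5.png",np.hstack(A)[:,:,::-1])
E
```

```text
20.25 [ 0.4223 -0.0149  0.2436] jawyaw -10.2 toolz [-0.0008  0.0018 -1.    ] F [ 0.3735 -0.2693 -0.1469] M [-0.073   0.0679 -0.0045] w 0.7462684373094969 
j [-0.6838  0.0941  0.6584  2.0739 -0.0708  0.9951 -0.1663]
side spinner 0.69 [277.8, 247.8, 14.1, 17.4] [ 0.531 -0.218  0.042]
side coaster 0.79 [265.1, 248.8, 34.7, 28.1] [ 0.534 -0.214  0.006]
side enclosure 0.59 [130.0, 149.6, 45.1, 37.5] [0.526 0.47  0.006]
side drive 0.73 [247.9, 196.0, 39.6, 20.0] [ 0.678 -0.003  0.006]
side pen_cup 0.79 [341.4, 259.9, 37.4, 55.6] [ 0.612 -0.419  0.006]
top spinner 0.43 [312.9, 202.4, 13.2, 15.5] [ 0.545 -0.206  0.042]
top coaster 0.62 [301.7, 192.5, 34.2, 32.2] [ 0.544 -0.205  0.006]
top enclosure 0.81 [74.5, 191.3, 70.0, 52.2] [0.528 0.434 0.006]
top drive 0.84 [229.4, 148.7, 47.9, 38.6] [ 0.678 -0.005  0.006]
top pen_cup 0.97 [380.6, 182.6, 39.8, 27.1] [ 0.577 -0.452  0.006]
```

View pics/c5.png

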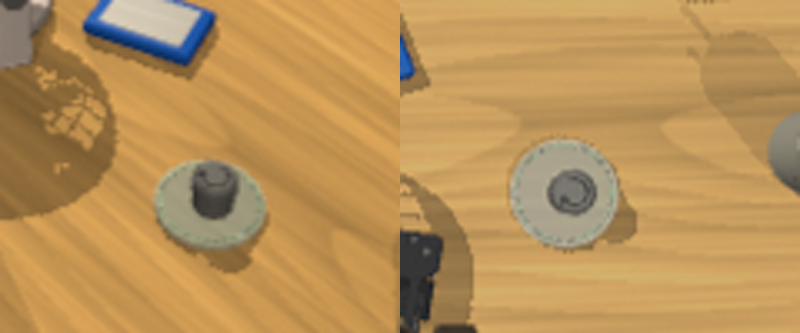

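The spinner stands upright with its arrow up, near the middle of the coaster: side crop (214,190), top crop (571,190). The bystanders haven't moved.

```bash
python3 -c "
from cell import workorder; print(workorder.sign_off())"
```

```text
the job is handed in; nothing more can be done
None
```

I unscrewed the spinner, set it on the glass coaster, let go and handed the job in at about 20 s of the 70 s allowed.

- **Unscrewing:** I turned it about 252° clockwise, rising with the thread by feel. Vertical force stayed within about 2.5 N and sideways force within about 4 N. It came free showing only its own weight.
- **Placing:** I lowered it in small steps. On the last step the downward force briefly reached 8 N, so I eased off before opening the jaws.
- **Final pictures:** The spinner stands upright with its arrow up, fully on the coaster. The top camera puts both centres at about (0.545, -0.206) m. The gripper is well clear.
- **Bystanders:** The outlines of the drive enclosure, portable drive and pen cup match their starting ones to within a few pixels, which is about what the detection varies by.
- **Checks that disagreed:** The side camera's spinner position was about 1.5 cm off the top camera's. That is because I took the centre of its outline as the height of its top. None of the checks failed.

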